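# Draw the flat file and hold it ready over the neck

### The job

Draw the flat file (the longest tool) by its handle out of the slanted wooden rack, turn it level and hold it about 10 cm above the guitar neck in the vise: blade along the neck with a flat face down, the middle of the blade over the middle of the vise jaws. Do not let the file touch the neck or the vise, leave the two chisels in the rack and everything else on the bench where it is. Finish while still holding the file there, still and clear of everything; do not put it down.

Things in the scene. Friction and masses are not known exactly. Their poses are not given: they have to be found in the camera images.
- file_grip (a point): Centre of the handle of the flat file (loose, about 0.18 kg, 250 mm, longest of the racked tools). Wooden handle 100 mm long, 24 wide (y), 26 thick (z). Axes: x along the file towards the blade's tip (tip 200 mm from here), y across its width, z square to the flat faces. In the rack it leans 45 degrees: x down and away from the robot, y level, handle up on the robot's side.
- file_blade (a point): Middle of the file's flat dark steel blade (150 mm long, 22 wide, 5 thick), 125 mm along +x from the handle's centre; same axes. In the rack its last 70 mm are in a loose blind socket (1.5 mm play): draw it at least 75 mm along its -x to clear. It may stand in any of the three sockets.
- rack: Slanted wooden tool rack fixed to the bench, 270 mm wide. Three sockets along its y, 80 mm apart, lean 45 degrees to its -x (robot's side). Origin on the bench, in line with the middle socket, straight below the file's handle centre when it stands there (184 mm up). Its wood lies 60 to 210 mm along +x, up to 107 mm high.
- neck_mid (a point): Middle of the vise jaws on the upper face of the guitar neck clamped in them, 115 mm above the bench. The wooden neck is level, 56 mm wide, along this point's x (headstock, 82 wide, ends 265 mm along +x; heel end 205 mm along -x); jaws reach 55 mm either way along x, 50 mm along y. z up. Neck and vise are fixed.
- vise: The vise with the neck: same axes as point neck_mid, origin on the bench straight below it.
- chisel_a_grip (a point): Middle of the round wooden handle (80 mm long, 32 mm wide at its end) of a loose chisel in the rack, leaning like the file, shorter than it: its handle ends 40 mm lower down the slant than the file's. Same axis directions as the file. To be left in its socket.
- chisel_b_grip (a point): The same point of the second, identical chisel in the rack. To be left in its socket.
- sander: Cork sanding block on the bench under the handles of the racked tools, 55 x 110 x 28 mm, origin at the centre of its underside. Leave alone.
- jar: Amber glass jar beside the vise, 56 mm wide, 70 mm high, origin at the centre of its underside. Leave alone.
- marker: Small dark wooden stick lying beside the vise, 130 x 12 x 9 mm (long axis x), origin at the centre of its underside. Leave alone.
- glue: White glue bottle, 60 mm wide, 170 mm high, on the bench's left side, origin at the centre of its underside. Leave alone.
- mallet: Wooden mallet lying on the bench's right side, head 70 x 120 x 60 mm, handle 190 mm to its -x, origin at the centre of the head's underside. Leave alone.

How it is judged:
On the way:
1. the file is drawn out of the rack in the fingers (contact force between the fingers and file above 2 N and contact force between file and rack below 0.1 N and height (world z) of file_blade above 0.15 m), for 0.1 s.
At the end, for the whole second after the job is handed in: File held in the fingers only, still; blade middle within 50 mm sideways of the jaws' middle, 50 to 160 mm above the neck; level within 17 deg, along the neck within 17 deg (either way), a flat face down within 20 deg; chisels and bystanders moved under 40 mm (horizontal distance between file_blade and neck_mid below 0.05 m and z of file_blade in the frame of neck_mid between 0.05 and 0.16 m and angle between the x axis of file_blade and the x axis of neck_mid, either way round below 0.3 rad and angle between file_blade's own x axis and vertical between 1.27 and 1.87 rad and (angle between file_blade's own z axis and vertical below 0.35 rad or angle between file_blade's own z axis and vertical above 2.79 rad) and contact force between the fingers and file above 2 N and contact force between file and vise below 0.1 N and contact force between file and rack below 0.1 N and linear speed of file below 0.03 m/s and distance of each of chisel_a_grip, chisel_b_grip, sander, jar, marker, glue, mallet from where it was at the start of the episode below 0.04 m); the arm keeps its last pose, push and grip.
It fails at once if the file strikes the neck or the vise (contact force between file and vise above 3 N).
It fails at once if a chisel is pulled out or a bystander is pushed away (40 mm) (distance of any of chisel_a_grip, chisel_b_grip, sander, jar, marker, glue, mallet from where it was at the start of the episode above 0.04 m).
It also fails if it takes over 35 s, if anything falls off the work surface, if the arm or the gripper's body presses on something with over 40 N, if the wrist force passes 120 N, or if a joint passes its speed limit or range.

### The arm

A 6-joint arm with a two-finger parallel gripper is mounted at the origin on the work surface. World frame = base frame: x ahead of the robot, y to its left, z up, the work surface at z = 0. Lengths are in m, angles in rad, forces in N, time in s.
With the tool pointing down it reaches from about 0.35 to 0.975 m from the base axis. Payload 4.9 kg.
Tool frame: the origin (TCP) lies at the very end of the fingers, on their centre line; the grasp point (between the pads) lies 19 mm behind it; z points along the fingers, y is the line along which they close (so a half turn about z gives the same grasp; the last joint's range is limited). The gripper opens to 85 mm and grips with 20 to 120 N. Pads are 22 mm wide; open, the fingers measure 114 mm over their backs; the gripper's body (76 mm by 85 mm) begins 54 mm behind the grasp point. The pads swing forward as they close: fully open they stand 13 mm farther back than shut.
Start: joints at [-1.338, 0.053, 1.613, -0, 1.476, -0.119], TCP at [0.215, -0.587, 0.231] pointing down, gripper open.
Joint ranges: [-3.01, 3.01], [-1.01, 2.22], [0.06, 2.58], [-1.02, 4.17], [0.09, 2.62], [-3.14, 3.14]. Speed limits (rad/s): [2.57, 2.57, 3.14, 3.14, 3.14, 3.14].

### API

Orientations are given as a rotation vector (axis times angle).
In Python, from station import ctrl, imaging gives the robot as it stands.
- The arm moves only by the tool play_rows, never from a script. Its argument "series" is a list of rows, each a list of 3 entries, a list of its own where there are three numbers: the opening, from 0 (shut) to 1 (fully open), then the shift along the tool's x, y, z each as a share of 0.05 m, from -1 to 1, then the turn, a rotation vector about the tool's x, y, z each as a share of 8 degrees, from -1 to 1. In form: [[grip, [dx, dy, dz], [ax, ay, az]], ...]. A call has 1 to 8 rows; each row shifts and turns the commanded pose from where the row before left it, along the tool's axes as they then stand; what a row does not reach is not made up. A row lasts 1/8 s, in which the tool goes at most 62.5 mm and 10.7 degrees, less where a joint would pass 70% of its speed; a pose out of reach is approached as far as the arm can. A call with a number of a shift or a turn outside -1 to 1 is refused whole. A call with a gripper value outside its range is refused whole. The fingers move at their own pace and stop on an object; "force" is the grip in N (left out, the last holds). Time passes only in rows, so rows that do not move let the fingers close. It gives the time, the measured TCP pose, the force, the opening and the grip force at its end, in the units of the state.
- ctrl.get_obs(): the state, without advancing time (a new reading comes with each control period).
- imaging.get_image(name): name is "scene" or "top"; returns a dict with "color" (384x512x3 uint8, blue, green, red), "fx", "fy", "cx", "cy" (pixels), "extrinsics" (4x4, takes a point from world to camera coordinates). Camera axes: x right, y down, z forward; pixel columns grow to the right and rows downward; lengths in m; the calibration is good to about 2 mm. A picture is of the moment at which its call begins. There is no depth.
- ctrl.finish_job(): hands the job in; it is judged then, once.
The state is a dict: "t": time; "q": joint angles; "dq": joint speeds; "effort": joint torques, N m; "tool_pos": TCP position; "tool_rot": TCP orientation; "contact_force": force on the tool from outside, world axes, zero at the start; "wrist_torque": the same for the moment, N m; "opening": finger opening in m; "grip_force": force on a finger pad.
Only numpy, scipy, OpenCV 4.12 (cv2) and the standard library are available. Lean on these libraries where they do the work, as an engineer would, in place of code of your own. Each camera call takes 0.05 s, during which the arm holds its last target. There are 200 camera calls.

## Working session

There is one attempt and no reset: what is moved stays moved. The work goes in short steps, Python scripts to look and compute and a tool call to move; the robot and the scene stay as the last step left them, time stands still between calls to the robot, and variables do not carry over. Pictures are saved under pics/ and viewed, at most 10 in all, crops included, and the job is handed in when it is done.

Besides the shell and the picture viewer there is one more tool, called after "Request:" by a JSON object that holds its "op" and its "data", one argument or row to a line. play_rows: Moves the arm, as the interface text tells. Shift numbers are shares of 0.05 m and turn numbers shares of 8 degrees, none past 1 either way. Its arguments: {"type":"object","properties":{"series":{"type":"array"},"force":{"type":"number"}},"required":["series"]}

```bash
mkdir -p pics; python3 - <<'E'
from station import ctrl, imaging
import cv2,numpy as np
for n in("scene","top"):
    d=imaging.get_image(n); cv2.imwrite(f"pics/{n}0.png",cv2.resize(d["color"],(800,600),interpolation=cv2.INTER_CUBIC)); cv2.imwrite(f"pics/raw_{n}0.png",d["color"])
    np.savez(f"pics/{n}.npz",E=d["extrinsics"],k=[d["fx"],d["fy"],d["cx"],d["cy"]])
    print(n,d["fx"],d["fy"],d["cx"],d["cy"],np.round(d["extrinsics"],4).tolist())
o=ctrl.get_obs();print(o["t"],o["tool_rot"],o["opening"])
E
```

```text
scene 482.73862119775697 482.73862119775697 264.1608321856565 198.0899378073862 [[-0.7772, 0.629, -0.0203, 0.4519], [0.3938, 0.4608, -0.7954, -0.1125], [-0.4909, -0.6261, -0.6058, 1.8509], [0.0, 0.0, 0.0, 1.0]]
top 447.5709938537595 447.5709938537595 249.31996815766342 195.87514800507867 [[-0.0117, -0.9999, 0.0042, -0.0047], [-0.9967, 0.0113, -0.0809, 0.5979], [0.0808, -0.0051, -0.9967, 1.6869], [0.0, 0.0, 0.0, 1.0]]
0.1 [-3.09128216e+00 -5.49381709e-01  1.50076589e-04] 0.08576460700047282
```

View pics/scene0.png

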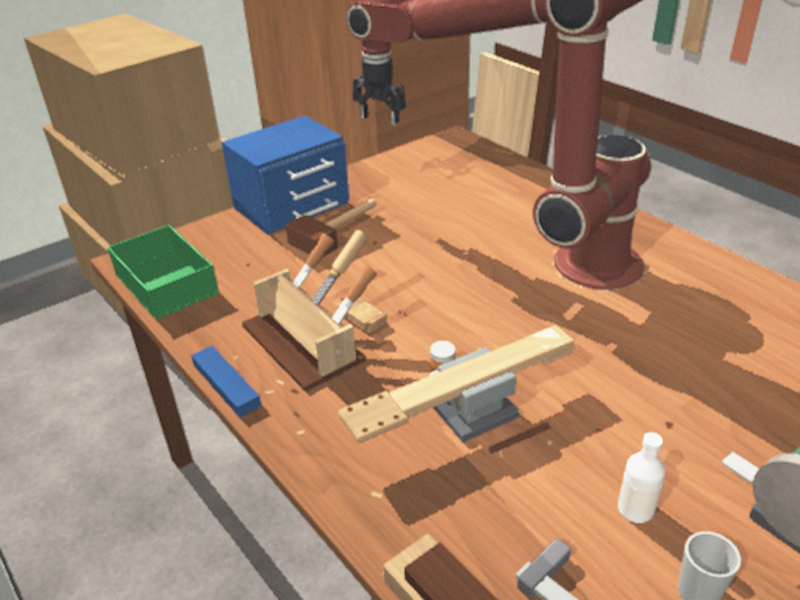

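View pics/top0.png

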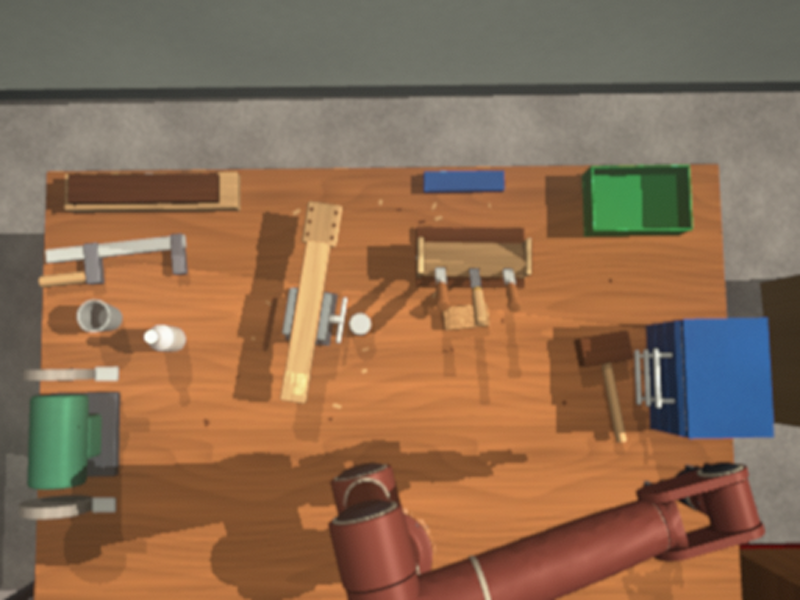

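Middle socket holds the pale-handled file (scene ~ (347,252), top ~ (480,305)); neck runs in the top view from (322,205) to (293,400). Zooming for accurate pixels.

```bash
python3 - <<'E'
import cv2,numpy as np
def crop(n,x,y,w,h,s):
    im=cv2.imread(f"pics/raw_{n}0.png")[y:y+h,x:x+w]; im=cv2.resize(im,None,fx=s,fy=s,interpolation=cv2.INTER_CUBIC)
    for v in range(-x%10,w,10): cv2.putText(im,str(x+v),(v*s,8),0,.3,(255,255,255),1); cv2.line(im,(v*s,0),(v*s,h*s),(255,255,0),1)if 0 else cv2.line(im,(v*s,10),(v*s,16),(255,255,0),1)
    for v in range(-y%10,h,10): cv2.putText(im,str(y+v),(0,v*s+3),0,.3,(255,255,255),1); cv2.line(im,(20,v*s),(26,v*s),(255,255,0),1)
    return im
a=crop("top",260,140,85,75,7)   # 595x525
b=crop("scene",155,125,100,110,5)
c=crop("top",170,120,70,145,4)
d=crop("scene",210,200,160,90,4)
cv2.imwrite("pics/c1.png",a)
h=max(c.shape[0],b.shape[0]);o=np.zeros((h,c.shape[1]+b.shape[1],3),np.uint8);o[:c.shape[0],:c.shape[1]]=c;o[:b.shape[0],c.shape[1]:]=b
cv2.imwrite("pics/c2.png",o);print(o.shape)
E
```

```text
(580, 780, 3)
```

View pics/c1.png

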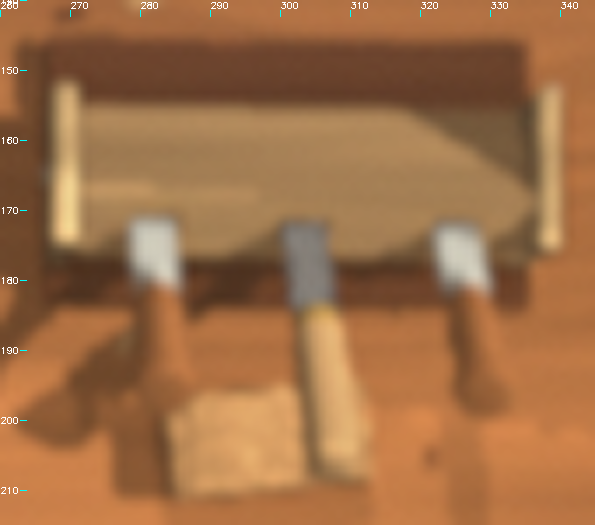

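View pics/c2.png

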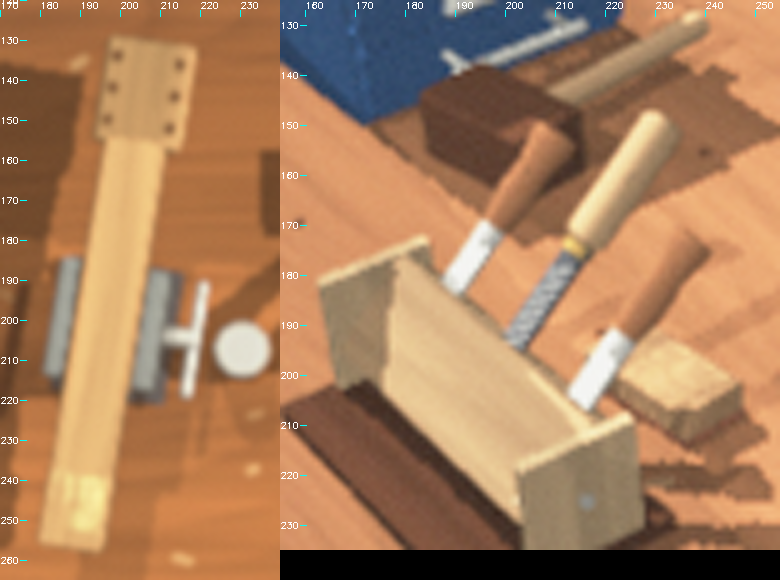

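```bash
cat > h.py <<'E'
import numpy as np
from scipy.optimize import least_squares
from scipy.spatial.transform import Rotation as R
C={n:np.load(f"pics/{n}.npz") for n in("scene","top")}
def proj(n,P):
    c=C[n];p=c["E"][:3,:3]@P+c["E"][:3,3];k=c["k"];return np.array([k[0]*p[0]/p[2]+k[2],k[1]*p[1]/p[2]+k[3]])
def fitframe(obs,x0):
    f=lambda v:np.concatenate([proj(n,R.from_euler("z",v[2]).apply(P)+[v[0],v[1],0])-px for n,P,px in obs])
    s=least_squares(f,x0,loss="soft_l1");return s.x,f(s.x).reshape(-1,2).round(1).tolist()
E
python3 - <<'E'
from h import *
s=.5**.5
ln=lambda t:np.array([t*s,0,.184-t*s])
obs=[("top",ln(-.05),(308.6,207.9)),("top",ln(.05),(305.4,184.3)),("top",ln(.13),(303.3,172)),
("scene",ln(-.05),(231,149)),("scene",ln(.05),(214,174)),("scene",ln(.13),(202,194.5))]
print(fitframe(obs,[.6,-.1,0]))
nk=[("top",np.array(p),q) for p,q in [((-.205,.028,.115),(180,255.5)),((-.205,-.028,.115),(195.7,258)),((.265,.041,.115),(197.5,129)),((.265,-.041,.115),(219.2,131.5))]]
print(fitframe(nk,[.6,.2,0]))
for n in C: c=C[n]["E"];print(n,-c[:3,:3].T@c[:3,3])
E
```

```text
(array([ 0.58538625, -0.20826648, -0.00514874]), [[-0.8, -3.3], [-0.6, 1.7], [-0.7, 0.3], [-0.8, -1.8], [0.1, -1.0], [-0.7, -1.0]])
(array([ 0.5745917 ,  0.1784986 , -0.16203138]), [[0.1, 0.7], [-0.2, 0.5], [-0.1, -1.2], [0.3, -0.4]])
scene [1.30415103 0.92653753 1.04089206]
top [ 0.45952164 -0.00290421  1.72969501]
```

```bash
cat >> h.py <<'E'
def toolR(yaw,tilt): # tilt>0: fingers point back to robot
    c,s=np.cos(tilt),np.sin(tilt)
    return R.from_euler("z",yaw)*R.from_matrix(np.array([[c,0,-s],[0,-1,0],[-s,0,-c]]))
def plan(p0,r0,p1,r1,n):
    rv=(r0.inv()*r1).as_rotvec()/n; r=r0
    for i in range(n):
        d=r.inv().apply((np.array(p1)-p0)/n)
        print((d/.05).round(2).tolist(),(np.degrees(rv)/8).round(2).tolist()); r=r*R.from_rotvec(rv)
def cur():
    from station import ctrl
    o=ctrl.get_obs();return np.array(o["tool_pos"]),R.from_rotvec(o["tool_rot"]),o
rack=np.array([.585,-.2085]);ryaw=-.008;TI=np.radians(25)
def grasp(t=-.015,back=0):
    s=.5**.5;T=toolR(ryaw,TI);P=R.from_euler("z",ryaw).apply([t*s,0,0])+[rack[0],rack[1],.184-t*s]
    return P+T.apply([0,0,.020-back]),T
E
python3 - <<'E'
from h import *
p,r,o=cur();P,T=grasp(back=.11);print(P,(T).as_rotvec(),r.as_matrix().round(2).tolist())
m=[.33,-.35,.36]
rm=toolR(.12,.15)
plan(p,r,m,rm,8);print();plan(np.array(m),rm,P,T,6)
E
```

```text
[ 0.61242816 -0.20871943  0.2761743 ] [-3.06541052  0.01226171  0.67958515] [[0.94, 0.34, -0.0], [0.34, -0.94, 0.0], [0.0, -0.0, -1.0]]
[0.47, -0.46, -0.32] [0.01, -0.13, 0.21]
[0.45, -0.47, -0.33] [0.01, -0.13, 0.21]
[0.43, -0.48, -0.34] [0.01, -0.13, 0.21]
[0.41, -0.5, -0.35] [0.01, -0.13, 0.21]
[0.39, -0.51, -0.35] [0.01, -0.13, 0.21]
[0.37, -0.52, -0.36] [0.01, -0.13, 0.21]
[0.35, -0.53, -0.36] [0.01, -0.13, 0.21]
[0.33, -0.54, -0.37] [0.01, -0.13, 0.21]

[1.02, -0.35, 0.13] [0.04, -0.34, 0.15]
[1.02, -0.38, 0.08] [0.04, -0.34, 0.15]
[1.01, -0.4, 0.04] [0.04, -0.34, 0.15]
[1.01, -0.42, -0.01] [0.04, -0.34, 0.15]
[1.0, -0.44, -0.06] [0.04, -0.34, 0.15]
[0.98, -0.46, -0.1] [0.04, -0.34, 0.15]
```

Request:
{"op": "play_rows", "data": {
  "series": [
    [0.6, [0.47, -0.46, -0.32], [0, -0.13, 0.21]],
    [0.6, [0.45, -0.47, -0.33], [0, -0.13, 0.21]],
    [0.6, [0.43, -0.48, -0.34], [0, -0.13, 0.21]],
    [0.6, [0.41, -0.5, -0.35], [0, -0.13, 0.21]],
    [0.6, [0.39, -0.51, -0.35], [0, -0.13, 0.21]],
    [0.6, [0.37, -0.52, -0.36], [0, -0.13, 0.21]],
    [0.6, [0.35, -0.53, -0.36], [0, -0.13, 0.21]],
    [0.6, [0.33, -0.54, -0.37], [0, -0.13, 0.21]]
  ],
  "force": 60
}}

```text
t: 1.1
tool_pos: [0.3296, -0.3485, 0.3595]
tool_rot: [3.104, 0.18, -0.223]
contact_force: [-0.4, -0.4, -0.0]
opening: 0.0514
grip_force: 0.0
```

Request:
{"op": "play_rows", "data": {
  "series": [
    [0.6, [0.88, -0.3, 0.11], [0.04, -0.29, 0.13]],
    [0.6, [0.88, -0.33, 0.07], [0.04, -0.29, 0.13]],
    [0.6, [0.87, -0.34, 0.03], [0.04, -0.29, 0.13]],
    [0.6, [0.87, -0.36, 0], [0.04, -0.29, 0.13]],
    [0.6, [0.86, -0.38, -0.05], [0.04, -0.29, 0.13]],
    [0.6, [0.85, -0.39, -0.09], [0.04, -0.29, 0.13]],
    [0.6, [0.84, -0.4, -0.1], [0, -0.29, 0.13]],
    [0.6, [0, 0, 0], [0, 0, 0]]
  ]
}}

```text
t: 2.1
tool_pos: [0.6163, -0.2059, 0.2751]
tool_rot: [3.054, -0.019, -0.671]
contact_force: [-0.3, -0.8, -0.2]
opening: 0.0511
grip_force: 0.0
```

```bash
python3 - <<'E'
from h import *
from station import imaging
import cv2
a=imaging.get_image("scene")["color"];b=imaging.get_image("top")["color"]
cv2.imwrite("pics/raw1.png",a);a=cv2.resize(a[90:240,140:280],None,fx=2.8,fy=2.8,interpolation=2);b=cv2.resize(b[120:270,260:400],None,fx=2.8,fy=2.8,interpolation=2)
cv2.imwrite("pics/s1.png",np.hstack([a,b]))
p,r,o=cur();print(o["t"],p,r.as_matrix().round(3).tolist(),o["opening"],o["q"],o["contact_force"])
P,T=grasp(back=.0);print(P);plan(p,r,P,T,6)
E
```

```text
2.2 [ 0.6148946  -0.20776081  0.27911934] [[0.91, -0.012, -0.415], [-0.019, -1.0, -0.013], [-0.415, 0.02, -0.91]] 0.05122992986109289 [-0.37022698  0.35160561  1.2343527  -0.17561518  1.94805479  1.18412836] [-0.19973365 -0.05416714  0.11722278]
[ 0.56594164 -0.20834753  0.17648045]
[-0.01, -0.0, 0.38] [0.02, -0.01, -0.01]
[-0.01, -0.0, 0.38] [0.02, -0.01, -0.01]
[-0.01, -0.0, 0.38] [0.02, -0.01, -0.01]
[-0.0, 0.0, 0.38] [0.02, -0.01, -0.01]
[-0.0, 0.0, 0.38] [0.02, -0.01, -0.01]
[-0.0, 0.0, 0.38] [0.02, -0.01, -0.01]
```

View pics/s1.png

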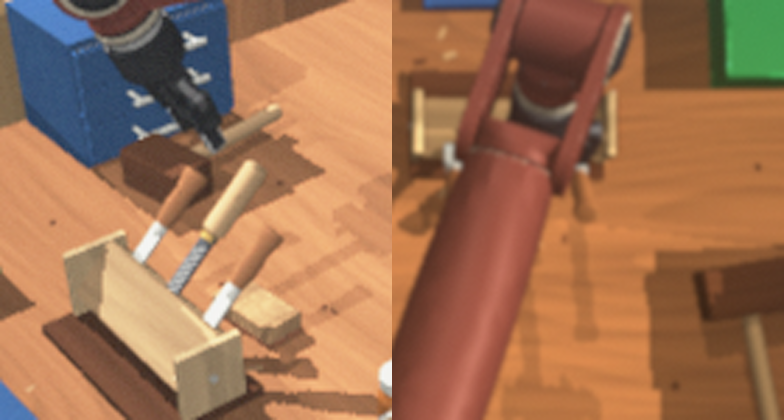

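The scene view shows the gripper above and just behind the pale file handle (crop (240,185)), fingertips at about (215,148); it lines up with the handle. Descending.

Request:
{"op": "play_rows", "data": {
  "series": [
    [0.6, [0, 0, 0.4], [0.02, 0, 0]],
    [0.6, [0, 0, 0.4], [0.02, 0, 0]],
    [0.6, [0, 0, 0.4], [0.02, 0, 0]],
    [0.6, [0, 0, 0.4], [0.02, 0, 0]],
    [0.6, [0, 0, 0.4], [0.02, 0, 0]],
    [0.6, [0, 0, 0.28], [0, 0, 0]],
    [0.6, [0, 0, 0], [0, 0, 0]]
  ]
}}

```text
t: 3.08
tool_pos: [0.5669, -0.2087, 0.1756]
tool_rot: [3.067, -0.031, -0.666]
contact_force: [0.9, -0.2, 1.1]
opening: 0.0512
grip_force: 0.0
```

```bash
python3 - <<'E'
from h import *
from station import imaging
import cv2
a=imaging.get_image("scene")["color"]
cv2.imwrite("pics/s2.png",cv2.resize(a[110:220,150:270],None,fx=5,fy=5,interpolation=2))
p,r,o=cur();print(o["t"],p,o["contact_force"],proj("scene",p),grasp()[0])
E
```

```text
3.125 [ 0.5676347  -0.20880107  0.17655925] [ 0.82169816  0.05704737 -0.16130943] [226.61398255 160.07721294] [ 0.56594164 -0.20834753  0.17648045]
```

View pics/s2.png

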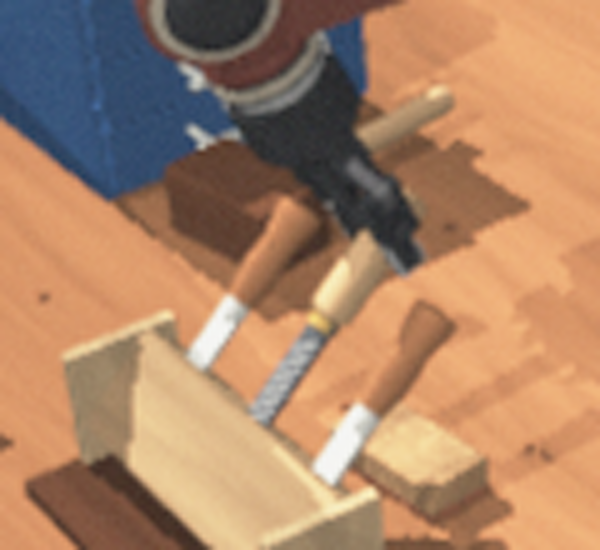

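Fingers straddle the upper handle (crop (385,240)), clear of both chisels. Close.

Request:
{"op": "play_rows", "data": {
  "series": [
    [0, [0, 0, 0], [0, 0, 0]],
    [0, [0, 0, 0], [0, 0, 0]],
    [0, [0, 0, 0], [0, 0, 0]],
    [0, [0, 0, 0], [0, 0, 0]],
    [0, [0, 0, 0], [0, 0, 0]],
    [0, [0, 0, 0], [0, 0, 0]]
  ],
  "force": 100
}}

```text
t: 3.88
tool_pos: [0.5684, -0.2089, 0.1774]
tool_rot: [3.067, -0.03, -0.66]
contact_force: [0.4, -0.3, 6.1]
opening: 0.0221
grip_force: 99.1
```

```bash
python3 - <<'E'
from h import *
p,r,o=cur();print(o["t"],p,o["contact_force"],o["opening"],o["grip_force"],r.as_matrix().round(3).tolist())
d=R.from_euler("z",ryaw).apply([-1,0,1])*.5**.5*.12
plan(p,r,p+d,r,6)
E
```

```text
3.875 [ 0.5684283  -0.2089013   0.17742269] [ 0.37702421 -0.29622359  6.06801408] 0.02210219695438775 99.06469702720642 [[0.911, -0.018, -0.412], [-0.02, -1.0, -0.0], [-0.411, 0.008, -0.911]]
[-0.37, 0.01, -0.14] [0.0, 0.0, 0.0]
[-0.37, 0.01, -0.14] [0.0, 0.0, 0.0]
[-0.37, 0.01, -0.14] [0.0, 0.0, 0.0]
[-0.37, 0.01, -0.14] [0.0, 0.0, 0.0]
[-0.37, 0.01, -0.14] [0.0, 0.0, 0.0]
[-0.37, 0.01, -0.14] [0.0, 0.0, 0.0]
```

Request:
{"op": "play_rows", "data": {
  "series": [
    [0, [-0.2, 0, -0.07], [0, 0, 0]],
    [0, [-0.2, 0, -0.07], [0, 0, 0]]
  ]
}}

```text
t: 4.12
tool_pos: [0.5533, -0.2081, 0.1903]
tool_rot: [3.068, -0.029, -0.659]
contact_force: [4.0, -0.6, 0.3]
opening: 0.0222
grip_force: 98.6
```

Request:
{"op": "play_rows", "data": {
  "series": [
    [0, [-0.37, 0, -0.14], [0, 0, 0]],
    [0, [-0.37, 0, -0.14], [0, 0, 0]],
    [0, [-0.37, 0, -0.14], [0, 0, 0]],
    [0, [-0.37, 0, -0.14], [0, 0, 0]],
    [0, [-0.37, 0, -0.14], [0, 0, 0]],
    [0, [-0.3, 0, -0.3], [0, 0, 0]],
    [0, [0, 0, 0], [0, 0, 0]]
  ]
}}

```text
t: 5.0
tool_pos: [0.4757, -0.2066, 0.2829]
tool_rot: [3.067, -0.031, -0.658]
contact_force: [0.3, -0.3, -1.9]
opening: 0.0222
grip_force: 98.6
```

```bash
python3 - <<'E'
from h import *
from station import imaging
import cv2
a=imaging.get_image("scene")["color"];cv2.imwrite("pics/raw3.png",a)
cv2.imwrite("pics/s3.png",cv2.resize(a[80:240,130:290],None,fx=3.7,fy=3.7,interpolation=2))
p,r,o=cur();print(o["t"],p,o["contact_force"],o["opening"],o["grip_force"])
E
```

```text
5.05 [ 0.47567896 -0.20640549  0.28174261] [-0.38422609  0.17380604 -1.64329603] 0.02255344868434318 98.61853122711182
```

View pics/s3.png

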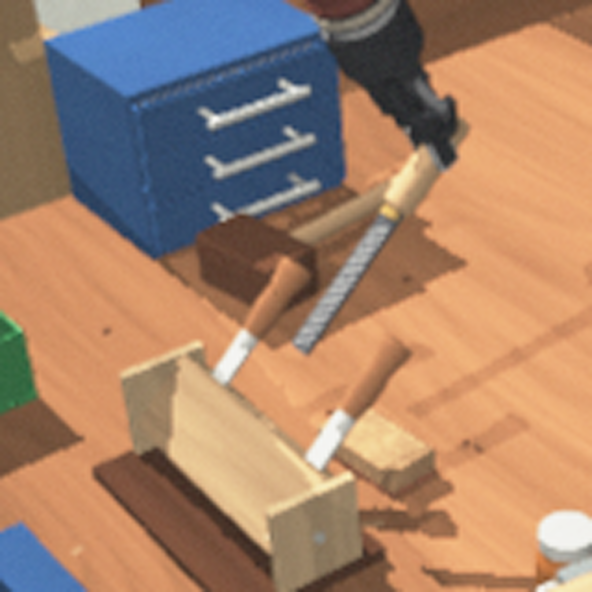

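```bash
cat >> h.py <<'E'
def filepts(p,r,t,phi,ts):  # phi: file pitch relative to tool: file x in tool frame
    x=r.apply([np.cos(phi),0,np.sin(phi)]);G=p-r.apply([0,0,.019]);return [G+x*(u-t) for u in ts],x
E
python3 - <<'E'
from h import *
p,r,o=cur()
px=[((-.05),(254.3,115)),(.05,(235,137)),(.2,(211.6,173.8))]
f=lambda v:np.concatenate([proj("scene",filepts(p,r,v[0],v[1],[u])[0][0])-q for u,q in px])
s=least_squares(f,[-.015,np.radians(20)]);print(s.x,np.degrees(s.x[1]),s.fun.round(1))
for t,phi in((s.x[0],s.x[1]),(-.015,np.radians(20.5))):
    tilt=-phi; T=toolR(-.162,-phi)
    B=np.array([.5746,.1785,.215])
    (b,),x=filepts(np.zeros(3),T,t,phi,[.125]);P=B-b;print(P,x,T.as_rotvec())
up=P+[0,0,.13]; m=np.array([.44,-.10,.38]); rm=R.from_rotvec((r.inv()*T).as_rotvec()*.5); rm=r*rm
plan(p,r,m,rm,6);print();plan(m,rm,up,T,9)
E
```

```text
[-0.01690826  0.36917272] 21.152038703642205 [-3.1 -4.5 -0.4 -0.3 -1.5  1.7]
[0.44131606 0.20028289 0.1972801 ] [ 9.86906673e-01 -1.61292341e-01 -4.75691700e-18] [ 3.0493332  -0.24753759  0.56934633]
[0.44299988 0.2000077  0.19720323] [ 9.86906673e-01 -1.61292341e-01  6.86623059e-19] [ 3.05339168 -0.24786705  0.55214316]
[-0.25, -0.35, -0.25] [0.01, 0.47, 0.09]
[-0.24, -0.35, -0.27] [0.01, 0.47, 0.09]
[-0.22, -0.34, -0.28] [0.01, 0.47, 0.09]
[-0.21, -0.34, -0.29] [0.01, 0.47, 0.09]
[-0.19, -0.34, -0.31] [0.01, 0.47, 0.09]
[-0.18, -0.34, -0.32] [0.01, 0.47, 0.09]

[-0.05, -0.67, 0.11] [0.01, 0.31, 0.06]
[-0.06, -0.67, 0.1] [0.01, 0.31, 0.06]
[-0.07, -0.67, 0.1] [0.01, 0.31, 0.06]
[-0.08, -0.66, 0.1] [0.01, 0.31, 0.06]
[-0.09, -0.66, 0.1] [0.01, 0.31, 0.06]
[-0.1, -0.66, 0.09] [0.01, 0.31, 0.06]
[-0.11, -0.66, 0.09] [0.01, 0.31, 0.06]
[-0.12, -0.66, 0.08] [0.01, 0.31, 0.06]
[-0.13, -0.66, 0.08] [0.01, 0.31, 0.06]
```

File fully drawn (tip at crop (302,347)), both chisels still socketed. Moving over to the vise.

Request:
{"op": "play_rows", "data": {
  "series": [
    [0, [-0.25, -0.35, -0.25], [0.01, 0.47, 0.09]],
    [0, [-0.24, -0.35, -0.27], [0.01, 0.47, 0.09]],
    [0, [-0.22, -0.34, -0.28], [0.01, 0.47, 0.09]],
    [0, [-0.21, -0.34, -0.29], [0.01, 0.47, 0.09]],
    [0, [-0.19, -0.34, -0.31], [0.01, 0.47, 0.09]],
    [0, [-0.18, -0.34, -0.32], [0.01, 0.47, 0.09]]
  ]
}}

```text
t: 5.8
tool_pos: [0.4399, -0.0994, 0.3792]
tool_rot: [3.124, -0.146, -0.049]
contact_force: [-0.5, 0.4, -0.9]
opening: 0.022
grip_force: 98.6
```

Request:
{"op": "play_rows", "data": {
  "series": [
    [0, [-0.05, -0.67, 0.11], [0.01, 0.31, 0.06]],
    [0, [-0.06, -0.67, 0.1], [0.01, 0.31, 0.06]],
    [0, [-0.07, -0.67, 0.1], [0.01, 0.31, 0.06]],
    [0, [-0.08, -0.66, 0.1], [0.01, 0.31, 0.06]],
    [0, [-0.09, -0.66, 0.1], [0.01, 0.31, 0.06]],
    [0, [-0.1, -0.66, 0.09], [0.01, 0.31, 0.06]],
    [0, [-0.11, -0.66, 0.09], [0.01, 0.31, 0.06]],
    [0, [-0.12, -0.66, 0.08], [0.01, 0.31, 0.06]]
  ]
}}

```text
t: 6.8
tool_pos: [0.4428, 0.1679, 0.3328]
tool_rot: [3.072, -0.243, 0.488]
contact_force: [0.3, 0.7, -1.5]
opening: 0.022
grip_force: 98.6
```

Request:
{"op": "play_rows", "data": {
  "series": [
    [0, [-0.13, -0.66, 0.08], [0.01, 0.31, 0.06]],
    [0, [0, 0, 0], [0, 0, 0]],
    [0, [0, 0, 0], [0, 0, 0]]
  ]
}}

```text
t: 7.18
tool_pos: [0.4434, 0.1999, 0.3278]
tool_rot: [3.059, -0.254, 0.554]
contact_force: [-0.0, -0.9, -0.8]
opening: 0.0223
grip_force: 98.6
```

```bash
python3 - <<'E'
from h import *
from station import imaging
import cv2
a=imaging.get_image("scene")["color"];b=imaging.get_image("top")["color"]
cv2.imwrite("pics/s4.png",np.vstack([cv2.resize(a[130:290,190:390],(600,480),interpolation=2)]))
p,r,o=cur();print(o["t"],p,o["contact_force"],o["opening"],o["grip_force"])
t,phi=-.016,np.radians(20.8)
(h,b,e),x=filepts(p,r,t,phi,[-.05,.125,.2]);print(b,x);
for q in(h,b,e):print(((proj("scene",q)-[190,130])*3).round())
T=toolR(-.162,-phi);(bb,),_=filepts(np.zeros(3),T,t,phi,[.125]);P=np.array([.5746,.1785,.215])-bb
plan(p,r,P,T,8)
E
```

```text
7.275 [0.44388604 0.19937974 0.32857995] [ 0.73002823 -0.31443656 -1.57649971] 0.02226704611857799 98.65112900733948
[0.57634308 0.17705275 0.34578389] [ 0.98625396 -0.1651845  -0.00414912]
[510.  56.]
[348. 113.]
[274. 138.]
[-0.12, 0.0, 0.31] [-0.01, 0.0, -0.01]
[-0.12, 0.0, 0.31] [-0.01, 0.0, -0.01]
[-0.12, 0.0, 0.31] [-0.01, 0.0, -0.01]
[-0.12, 0.0, 0.31] [-0.01, 0.0, -0.01]
[-0.12, 0.0, 0.31] [-0.01, 0.0, -0.01]
[-0.12, -0.0, 0.31] [-0.01, 0.0, -0.01]
[-0.12, -0.0, 0.31] [-0.01, 0.0, -0.01]
[-0.12, -0.0, 0.31] [-0.01, 0.0, -0.01]
```

View pics/s4.png

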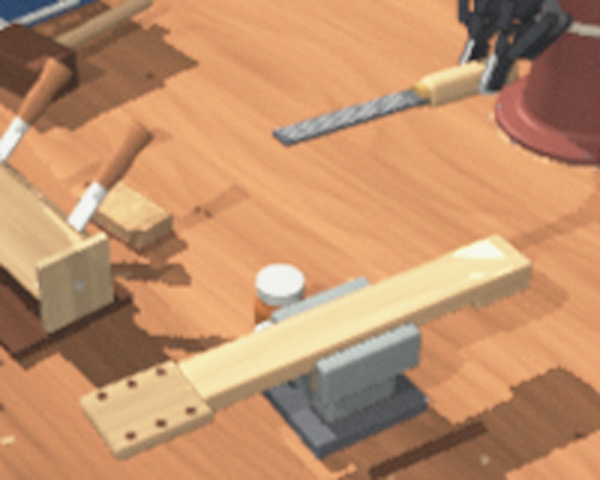

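The file is level above the neck, tip at (278,138) against a predicted (274,138). Lowering.

Request:
{"op": "play_rows", "data": {
  "series": [
    [0, [-0.12, 0, 0.31], [0, 0, 0]],
    [0, [-0.12, 0, 0.31], [0, 0, 0]],
    [0, [-0.12, 0, 0.31], [0, 0, 0]],
    [0, [-0.12, 0, 0.31], [0, 0, 0]],
    [0, [-0.12, 0, 0.31], [0, 0, 0]],
    [0, [-0.12, 0, 0.31], [0, 0, 0]],
    [0, [-0.12, 0, 0.31], [0, 0, 0]],
    [0, [-0.1, 0, 0.2], [0, 0, 0]]
  ]
}}

```text
t: 8.28
tool_pos: [0.4411, 0.2014, 0.1996]
tool_rot: [3.059, -0.255, 0.555]
contact_force: [-0.3, -0.2, -2.1]
opening: 0.0225
grip_force: 98.7
```

Request:
{"op": "play_rows", "data": {
  "series": [
    [0, [0, 0, 0], [0, 0, 0]],
    [0, [0, 0, 0], [0, 0, 0]],
    [0, [0, 0, 0], [0, 0, 0]],
    [0, [0, 0, 0], [0, 0, 0]]
  ]
}}

```text
t: 8.78
tool_pos: [0.4418, 0.2016, 0.2019]
tool_rot: [3.06, -0.255, 0.559]
contact_force: [-0.1, 0.0, -2.7]
opening: 0.0223
grip_force: 98.7
```

```bash
python3 - <<'E'
from h import *
from station import imaging
import cv2
a=imaging.get_image("scene")["color"];b=imaging.get_image("top")["color"]
cv2.imwrite("pics/s5.png",np.hstack([cv2.resize(a[130:290,210:380],None,fx=2.7,fy=2.7,interpolation=2),cv2.resize(b[110:270,150:260],None,fx=2.7,fy=2.7,interpolation=2)]))
p,r,o=cur();print(o["t"],p,o["contact_force"],o["grip_force"],np.abs(o["dq"]).max())
(b,e),x=filepts(p,r,-.016,np.radians(20.8),[.125,.2]);print(b,x,(proj("scene",e)-[210,130])*2.7,(proj("top",e)-[150,110])*2.7+[459,0])
E
```

```text
8.875 [0.44166902 0.20155705 0.20154513] [-0.22735574  0.19061149 -1.49353521] 98.67222905158997 0.003730931644342821
[0.57413345 0.17937807 0.21888309] [ 0.98645263 -0.16401609 -0.00315068] [195.40474312 229.85162196] [585.31496409 181.14999857]
```

View pics/s5.png

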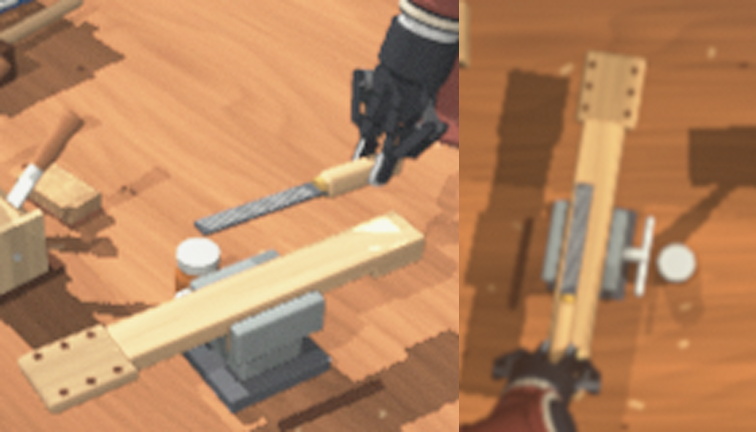

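The blade lies along the neck and above it (tip (197,227) in scene, (584,184) in top, both as predicted), clear of everything and still. Handing in.

```bash
python3 -c "
from station import ctrl
print(ctrl.finish_job())"
```

```text
the job is handed in; nothing more can be done
None
```

The file is drawn from the rack and held still and level about 10 cm above the neck, blade along it over the middle of the vise jaws; I handed the job in at 8.9 s (no verdict was returned).

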